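# Light-panel radius check of machined microscope parts

## Robot

A 6-joint arm with a two-finger parallel gripper is mounted at the origin on the work surface. World frame = base frame: x ahead of the robot, y to its left, z up, the work surface at z = 0. Lengths are in mm, angles in rad, forces in N, time in s.
With the tool pointing down it reaches from about 375 to 975 mm from the base axis. Payload 3.8 kg.
Tool frame: the origin (TCP) lies at the very end of the fingers, on their centre line; the grasp point (between the pads) lies 19 mm behind it; z points along the fingers, y is the direction in which the jaws open and shut (so a half turn about z gives the same grasp; the last joint's range is limited). The gripper opens to 85 mm and grips with 20 to 120 N. Pads are 22 mm wide; open, the fingers measure 114 mm over their backs; the gripper's body (76 mm by 85 mm) begins 54 mm behind the grasp point. The pads swing forward as they close: fully open they stand 13 mm farther back than shut.
Start: joints at [1.072, 0.264, 1.604, -0, 1.274, -0.037], TCP at [300.75, 604.291, 231.28] pointing down, gripper open.
Joint ranges: [-2.63, 2.63], [-0.94, 2.18], [0.31, 2.57], [-1.31, 4.45], [0, 2.66], [-2.55, 2.55]. Speed limits (rad/s): [2.57, 2.57, 3.14, 3.14, 3.14, 3.14].

## Interface

Orientations are given as a unit quaternion [x, y, z, w].
In Python, from bench import get_obs, grab_frame, close_job gives the robot as it stands.
- The arm moves only by the tool play_rows, never from a script. Its argument "steps" is a list of rows, each a list of 5 numbers: the finger opening in m, from 0 to 0.0854, then the shift along the world's x, y, z in m, then the turn about the world's z in rad. In form: [[jaw, dx, dy, dz, yaw], ...]. A call has 1 to 8 rows; each row is the pose to reach, as a shift and turn from the pose commanded when the call began; what a row does not reach only later rows make up. A row lasts 1/10 s, in which the tool goes at most 50 mm and 8.59 degrees, less where a joint would pass 70% of its speed; a pose out of reach is approached as far as the arm can. A call with a gripper value outside its range is refused whole. The fingers move at their own pace and stop on an object; "force" is the grip in N (left out, the last holds). Time passes only in rows, so rows that repeat a pose let the fingers close. It gives the time, the measured TCP pose, the force and the opening at its end, in the units of the state.
- get_obs(): the state, without advancing time (a new reading comes with each control period).
- grab_frame(name): name is "scene" or "top"; returns a dict with "color" (400x640x3 uint8, red, green, blue), "range_z" (400x640 float32, mm along the optical axis (not along the pixel's ray), 0 where there is no reading), "fx", "fy", "cx", "cy" (pixels), "dist_coeffs" ([k1, k2, p1, p2, k3] as OpenCV has them; the pictures are not rectified), "extrinsics" (4x4, takes a point from world to camera coordinates). Camera axes: x right, y down, z forward; pixel columns grow to the right and rows downward; lengths in mm; the calibration is good to about 2 mm. A picture is of the moment at which its call begins.
- close_job(): hands the job in, once; it reports no verdict.
The state is a dict: "t": time; "q": joint angles; "qvel": joint speeds; "joint_efforts": joint torques, N m; "tool_pos": TCP position; "orientation": TCP orientation; "wrist_force": force on the tool from outside, world axes, zero at the start; "wrist_torque": the same for the moment, N m; "width": finger opening in mm.
Only numpy, scipy, OpenCV 4.12 (cv2) and the standard library are available. Lean on these libraries where they do the work, as an engineer would, in place of code of your own. Each camera call takes 0.05 s, during which the arm holds its last target. There are 200 camera calls.

## Task

Get the radius check ready to be photographed. Clear the finished spindle off the light panel and rest it level in the V-blocks, stand every machined part that is here (brass sleeve, black foot, grey clamp half) flat on the panel, and turn the panel's light on before any leaf touches its part. Then lay the leaf of the same radius flat on the panel against the curved edge of each part, facing it squarely and pushed home so that it fits along its whole arc and does not rock, and leave everything so, light on, without disturbing the white jar, the carton or the test-tube rack.

Things in the scene. Friction and masses are not known exactly. Their poses are not given: they have to be found in the camera images.
- panel_top (a point): LED light panel fixed on the bench: white glowing face in a dark frame, level all over, 240 mm (its x) by 340 mm (its y), 20 mm thick. This point is centre of its top face, 20 mm above the bench; z up. The side at its -x faces the robot.
- switch (a joint): rotary switch of the light panel's control unit, rad: 0 is off, 1.05 is fully on (60 degrees clockwise seen from above), with stops at both ends; it starts near off, is stiff (about 0.06 N m) and stays where it is left. On means turned to the stop (over 0.95).
- switch_grip (a point): black bar handle of the rotary switch, on top of a white and blue control unit (100 x 90 mm, 50 mm high). The bar is 56 mm long (this point's x), 14 mm thick (its y) and stands 59 to 89 mm above the bench. This point is on the turning axis (vertical), 76 mm above the bench; it turns with the bar.
- vblocks_seat (a point): pair of steel V-blocks fixed on the bench on one 130 x 64 mm base: two 90-degree V notches, each 22 mm wide, 100 mm apart along this point's x, tops 45 mm above the bench. This point is midway between the two notches, where the axis of the seated spindle lies, 46 mm above the bench; x along the notches, z up.
- spindle_mid (a point): finished aluminium spindle, 180 mm long, round, 34 mm thick, with a 40 x 40 mm square collar 14 mm wide at each end (the round length between them is 152 mm); 0.45 kg. It starts lying on the light panel on its collars. This point is its centre, on its axis, 20 mm above what its collars lie on; x along the axis. It rests in the V-blocks on its round part, a collar outside each block, so it can lie up to 24 mm off centre lengthways.
- sleeve_mid (a point): brass sleeve: upright solid-looking round, radius 28 mm, 36 mm high, dark inner plug on top; about 0.35 kg; stands flat. This point is its centre, half-way up, on its axis, which is also the centre of its curved edge. Its leaf is leaf28. May be absent.
- foot_mid (a point): black foot block 80 mm long (x), 40 mm wide (y), 36 mm high, whose -x end is a full half-round of radius 20 mm, the other end square; about 0.32 kg. This point is its centre, half-way up; z up. Its leaf is leaf20. May be absent.
- foot_arc (a point): centre of the foot block's half-round end: 20 mm towards -x of its centre, half-way up. The curved edge faces the foot's -x. Absent with it.
- clamp_mid (a point): grey clamp half, block reaching 29 mm to +x and 21 mm to -x of this point, 64 mm wide (y), 36 mm high, with a hollow (concave) arc of radius 22 mm (about 120 degrees) in its -x side; about 0.40 kg. This point is on its mid-line, half-way up; z up. Its leaf is leaf22. May be absent.
- clamp_arc (a point): centre of the clamp half's concave arc: 22 mm towards -x of clamp_mid, half-way up. The hollow opens to the clamp's -x. Absent with it.
- leaf28_grip (a point): 8 mm thick steel leaf lying flat with an upright blue grip block on it (34 mm along x, 14 mm across y, top 52 mm above the leaf's underside). This point is centre of the grip block, 32 mm above the underside; x points from the grip to the leaf's curved edge, y across the grip, z up. Concave leaf of radius 28 mm, about 70 mm wide, reaching 24 mm behind this point and 43 mm before it at the horns; centre of its arc 56 mm ahead (+x) of this point. It fits the sleeve.
- leaf28_arc (a point): centre of leaf28's concave arc, 56 mm ahead of the grip centre and 28 mm lower (half-way through the leaf's thickness). Seated when it lies on the axis of the sleeve, from any side.
- leaf20_grip (a point): 8 mm thick steel leaf lying flat with an upright yellow grip block on it (34 mm along x, 14 mm across y, top 52 mm above the leaf's underside). This point is centre of the grip block, 32 mm above the underside; x points from the grip to the leaf's curved edge, y across the grip, z up. Concave leaf of radius 20 mm, about 58 mm wide, reaching 24 mm behind this point and 40 mm before it at the horns; centre of its arc 48 mm ahead (+x) of this point. It fits the foot.
- leaf20_arc (a point): centre of leaf20's concave arc, 48 mm ahead of the grip centre and 28 mm lower. Seated when it lies over or under foot_arc with the x axes of leaf and foot parallel.
- leaf22_grip (a point): 8 mm thick steel leaf lying flat with an upright red grip block on it (34 mm along x, 14 mm across y, top 52 mm above the leaf's underside). This point is centre of the grip block, 32 mm above the underside; x points from the grip to the leaf's curved edge, y across the grip, z up. Convex leaf: 43 mm wide with a half-round nose of radius 22 mm, reaching 24 mm behind this point and 58 mm before it; centre of the nose 36 mm ahead (+x) of this point. It fits the clamp half.
- leaf22_arc (a point): centre of leaf22's round nose, 36 mm ahead of the grip centre and 28 mm lower. Seated when it lies over or under clamp_arc with the x axes of leaf and clamp parallel.
- jar: bystander: white jar with black lid, 64 mm thick, 70 mm high, on the bench; origin under its centre. Leave it standing where it is.
- carton: bystander: white and yellow carton 50 x 110 x 60 mm; origin under its centre. Leave it alone.
- tuberack: bystander: white test-tube rack 50 x 180 mm, 94 mm high over the caps of its tubes; origin under its centre. Leave it alone.

How it is judged:
By the outcome, as a careful person would: the job done as asked, in the order asked, and still so for the second after the job is handed in, with the robot touching nothing.
Of sleeve, foot, clamp only 2 to 3 are there at a start; the rules pass over those that are not, and their reading is None.
At some moment in a run one of leaf28, leaf20, leaf22, sleeve, foot, clamp may be knocked a few centimetres aside while the robot is not near it.
Once in a run the grip may slacken for a moment while it holds something.
It also fails if it takes over 210 s, if anything falls off the work surface, if the arm or the gripper's body presses on something with over 40 N, if the wrist force passes 120 N, or if a joint passes its speed limit or range.

## Working session

There is one attempt and no reset: what is moved stays moved. The work goes in short steps, Python scripts to look and compute and a tool call to move; the robot and the scene stay as the last step left them, time stands still between calls to the robot, and variables do not carry over. Pictures are saved under pics/ and viewed, about 12 in all and at most 16, crops included, and the job is handed in when it is done.

Besides the shell and the picture viewer there is one more tool, called after "Call:" as name(argument=value, ...) on one line, values as JSON. play_rows: Moves the arm, as the interface text tells. Its arguments: {"type":"object","properties":{"steps":{"type":"array","items":{"type":"array","items":{"type":"number"}}},"force":{"type":"number"}},"required":["steps"]}

```bash
mkdir -p pics; cat > h.py <<'E'
import numpy as np, cv2, pickle
from bench import get_obs, grab_frame, close_job
def snap(n):
    f=grab_frame(n); pickle.dump(f,open(f'{n}.pkl','wb')); return f
def load(n): return pickle.load(open(f'{n}.pkl','rb'))
def KD(f): return np.array([[f['fx'],0,f['cx']],[0,f['fy'],f['cy']],[0,0,1.]]),np.array(f['dist_coeffs'],float)
def rays(f,px):
    K,D=KD(f); u=cv2.undistortPoints(np.array(px,float).reshape(-1,1,2),K,D).reshape(-1,2)
    E=np.array(f['extrinsics']); R,t=E[:3,:3],E[:3,3]
    return -R.T@t, np.c_[u,np.ones(len(u))]@R
def at_z(f,px,z):
    c,d=rays(f,px); z=np.broadcast_to(z,len(d)); s=(z-c[2])/d[:,2]; return c+d*s[:,None]
def cloud(f):
    c,d=rays(f,np.stack(np.meshgrid(np.arange(640),np.arange(400)),-1).reshape(-1,2))
    return (c+d*f['range_z'].reshape(-1,1)).reshape(400,640,3)
def proj(f,P):
    K,D=KD(f);E=np.array(f['extrinsics']); return cv2.projectPoints(np.array(P,float).reshape(-1,1,3),cv2.Rodrigues(E[:3,:3])[0],E[:3,3],K,D)[0].reshape(-1,2)
def ortho(f,x0,x1,y0,y1,s,z):
    # rectified view of plane z; up = +x, left = +y ; s px/mm
    W,H=int((y1-y0)*s),int((x1-x0)*s)
    v,u=np.mgrid[0:H,0:W]; P=np.stack([x1-v/s,y1-u/s,np.full(u.shape,z,float)],-1)
    m=proj(f,P).reshape(H,W,2).astype(np.float32)
    return cv2.remap(f['color'],m[...,0],m[...,1],cv2.INTER_LINEAR)
def save(n,im): cv2.imwrite(f'pics/{n}.png',im[...,::-1])
E
python3 - <<'E'
from h import *
for n in ('top','scene'):
    f=snap(n); save(n+'0',f['color'] if n=='scene' else cv2.resize(f['color'],(800,500),interpolation=cv2.INTER_CUBIC))
    c,d=rays(f,[(320,200)]); print(n,c,d,at_z(f,[(0,0),(639,0),(0,399),(639,399)],0).round())
print(get_obs())
E
```

```text
top [ 385.26242925  -20.09543368 1201.09605329] [[ 0.18963986 -0.00271821 -0.98191666]] [[ 1310.  1126.     0.]
 [ 1387. -1164.     0.]
 [    7.   892.     0.]
 [   40.  -983.     0.]]
scene [1049.59971939  533.19669489 1251.47157339] [[-0.32807702 -0.41785545 -0.8472114 ]] [[ 1028. -1880.     0.]
 [-1242.    -2.     0.]
 [ 1594.  -135.    -0.]
 [  308.   907.     0.]]
{'t': 0.1, 'q': array([ 1.07206189e+00,  2.64700972e-01,  1.60525580e+00,  9.76993340e-06,
        1.27370673e+00, -3.69168268e-02]), 'qvel': array([-0.00121589, -0.00166606, -0.00117919, -0.00124537,  0.00037473,
        0.00036004]), 'joint_efforts': array([ 5.37101660e-04, -5.16707110e+01, -3.68592489e+01,  7.76461297e-05,
        6.21079598e-03, -2.02006237e-05]), 'tool_pos': array([300.45155008, 603.69561624, 230.0610053 ]), 'orientation': array([ 2.28863574e-01,  9.73457956e-01, -9.97275001e-04, -2.78512947e-04]), 'wrist_force': array([-0.23372816, -0.52870547,  0.64285012]), 'wrist_torque': array([0.03196563, 0.02133077, 0.00181628]), 'width': 85.37667993473967}
```

View pics/top0.png

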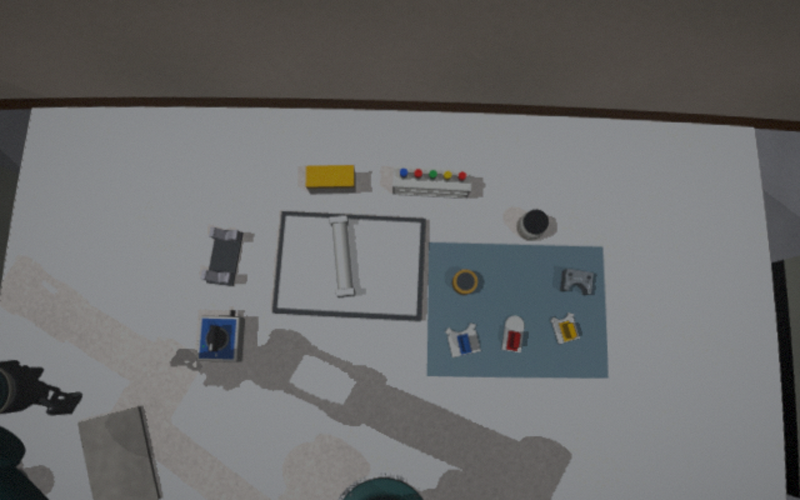

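View pics/scene0.png

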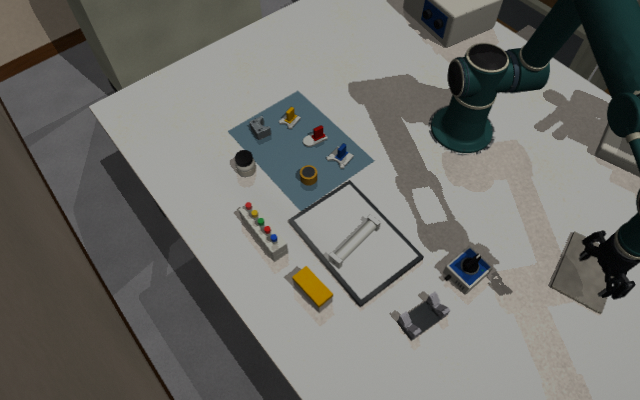

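```bash
python3 - <<'E'
from h import *
t,s=load('top'),load('scene')
n=lambda px:(np.array(px)/1.25)
names=dict(panelTL=(282,212),TR=(427,219),BR=(421,320),BL=(274,313),spA=(340,217),spB=(346,296),vb1=(225,233),vb2=(221,281),sw=(218,340),sleeve=(465,281),clamp=(578,281),l28=(463,345),l22=(514,335),l20=(567,329),jar=(535,222),carton=(330,178),rack=(432,183))
C=cloud(t)
for k,p in names.items():
    q=n(p); print(k,at_z(t,[q],20)[0].round(1),C[int(round(q[1])),int(round(q[0]))].round(1))
a=ortho(t,300,600,-480,-70,1.9,4);b=ortho(s,300,600,-480,-70,1.9,4)
c=np.vstack([a[:,:],b[:,:]]);print(c.shape)
save('mat',cv2.resize(c,None,fx=.52*1,fy=.52) if c.shape[0]>1200 else cv2.resize(c,(410*600//600,600)) )
cc=np.hstack([ortho(t,330,600,-470,-70,1,4),ortho(s,330,600,-470,-70,1,4)])
l=np.hstack([ortho(t,270,600,0,400,1,20)[:, :],ortho(s,270,600,0,400,1,20)])
o=np.vstack([cc,l]);print(o.shape);save('o1',o)
E
```

```text
panelTL [697.3 255.8  20. ] [696.1 254.5  20.4]
TR [688.9 -84.8  20. ] [695.5 -87.3  -3.5]
BR [453.5 -74.6  20. ] [454.9 -76.2  -3.8]
BL [460.9 258.8  20. ] [463.1 263.3   3.9]
spA [688.5 118.8  20. ] [676.8 114.   60.9]
spB [503.8  96.9  20. ] [501.6  94.7  36.9]
vb1 [643.7 386.9  20. ] [644.1 385.7  23.6]
vb2 [530.6 386.6  20. ] [529.2 383.6  26.7]
sw [396.3 382.7  20. ] [395.8 367.3  68.6]
sleeve [ 544.7 -174.2   20. ] [ 541.7 -171.9   37.5]
clamp [ 550.4 -438.5   20. ] [ 548.  -432.9   32.6]
l28 [ 399.4 -170.    20. ] [ 399.3 -167.8   28.6]
l22 [ 423.8 -286.1   20. ] [ 422.8 -278.7   50.5]
l20 [ 439.2 -409.    20. ] [ 438.5 -401.3   46.9]
jar [ 688.7 -340.3   20. ] [ 674.6 -326.7   70.2]
carton [783.5 147.1  20. ] [769.9 141.   63.9]
rack [777.4 -95.6  20. ] [764.5 -94.   62.6]
(1140, 779, 3)
(600, 800, 3)
```

View pics/o1.png

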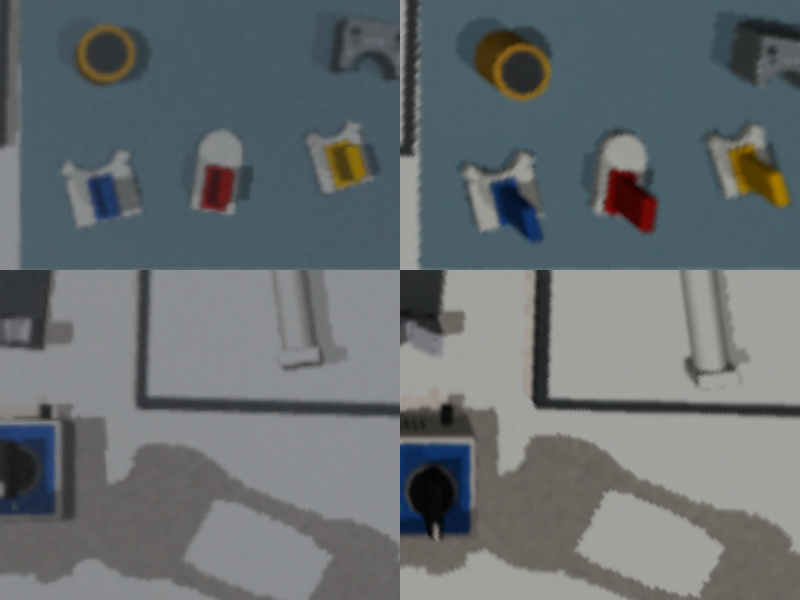

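```bash
cat > fit.py <<'E'
from h import *
from scipy.optimize import minimize
def box(x0,x1,y0,y1): return np.array([(x0,y0),(x1,y0),(x1,y1),(x0,y1)],float)
def circ(r,a0=0,a1=360,c=(0,0),n=40):
    a=np.radians(np.linspace(a0,a1,n)); return np.c_[c[0]+r*np.cos(a),c[1]+r*np.sin(a)]
CL=np.vstack([[(29,-32),(29,32),(-21,32)],circ(22,60,-60,(-22,0)),[(-21,-32)]])
def render(f,prisms,x,y,th,off,sz,S):
    m=np.zeros((sz[1],sz[0]),np.uint8); R=np.array([[np.cos(th),-np.sin(th)],[np.sin(th),np.cos(th)]])
    for poly,z0,z1 in prisms:
        P=poly@R.T+[x,y]; n=len(P)
        q=lambda z:((proj(f,np.c_[P,np.full(n,z)])-off+.5)*S-.5)
        A,B=q(z0),q(z1); F=lambda p:cv2.fillPoly(m,[np.round(p*16).astype(np.int32)],1,shift=4)
        F(A);F(B)
        for i in range(n): j=(i+1)%n; F(np.array([A[i],A[j],B[j],B[i]]))
    return m
def fit(frames,maskfn,prisms,x0,win=70,S=4,yaw=True,zc=20):
    data=[]
    for f in frames:
        c=proj(f,[[x0[0],x0[1],zc]])[0]; w=win/2.6
        o=np.maximum((c-w).astype(int),0); e=(c+w).astype(int)
        im=f['color'][o[1]:e[1],o[0]:e[0]]
        im=cv2.resize(im,None,fx=S,fy=S,interpolation=cv2.INTER_CUBIC)
        m=maskfn(im).astype(np.uint8)
        data.append((f,m,o))
    def cost(p):
        v=0
        for f,m,o in data:
            r=render(f,prisms,p[0],p[1],p[2] if yaw else 0,o,(m.shape[1],m.shape[0]),S)
            v+=1-(r&m).sum()/max((r|m).sum(),1)
        return v/len(data)
    best=None
    for dth in ((-.15,.0,.15) if yaw else (0,)):
        s0=np.array([x0[0],x0[1],x0[2]+dth]); sim=s0+np.array([[0,0,0],[8,0,0],[0,8,0],[0,0,.12]])
        r=minimize(cost,s0,method='Nelder-Mead',options=dict(initial_simplex=sim,xatol=.02,fatol=1e-5,maxfev=220))
        if best is None or r.fun<best.fun: best=r
    return best.x[:2].round(1),round(float(np.degrees(best.x[2])),1),round(best.fun,3)
def hsv(im): return [a.astype(int) for a in cv2.split(cv2.cvtColor(im,cv2.COLOR_RGB2HSV))]
def col(lo,hi,smin=120,vmin=40):
    def g(im):
        h,s,v=hsv(im); k=((h>=lo)&(h<=hi)) if lo<hi else ((h>=lo)|(h<=hi)); return k&(s>smin)&(v>vmin)
    return g
GRIP=[(box(-17,17,-7,7),8,52)]
E
python3 - <<'E'
from fit import *
t,s=load('top'),load('scene')
for n,p in dict(blue=(398,-168,50),red=(423,-280,50),yel=(438,-402,50),mat=(500,-250,0),clamp=(560,-433,36),sleeve=(545,-174,36),gold=(545,-198,36)).items():
  print(n,[[int(a[0,0]) for a in hsv(f['color'][int(q[1]):int(q[1])+1,int(q[0]):int(q[0])+1])] for f in (t,s) for q in proj(f,[p])])
for n,m,x in (('l28',col(100,125,150),(398,-168,.1)),('l22',col(170,8,150),(423,-282,-.05)),('l20',col(15,32,130),(438,-402,.2))):
  for fs in ([t],[s],[t,s]): print(n,fit(fs,m,GRIP,x))
def grey(im): h,S,v=hsv(im); return S<50
for fs in ([t],[s],[t,s]): print('clamp',fit(fs,grey,[(CL,0,36)],(550,-433,-.05),win=80))
def gd(im):
    m=col(12,32,100)(im).astype(np.uint8); c,_=cv2.findContours(m,0,2); return cv2.drawContours(m,[max(c,key=cv2.contourArea)],-1,1,-1)
for fs in ([t],[s],[t,s]): print('sleeve',fit(fs,gd,[(circ(28),0,36)],(545,-174,0),yaw=False))
a=np.hstack([ortho(t,350,430,320,420,4,89),ortho(s,350,430,320,420,4,89)])
b=np.hstack([ortho(t,500,680,290,490,2,45),ortho(s,500,680,290,490,2,45)])
a=np.clip(a.astype(float)*1.8,0,255).astype(np.uint8)
print(a.shape,b.shape);save('sw1',np.vstack([a[40:280],b]))
E
```

```text
blue [[109, 163, 83], [108, 213, 98]]
red [[178, 162, 63], [1, 243, 106]]
yel [[22, 188, 76], [22, 255, 138]]
mat [[98, 73, 101], [98, 73, 105]]
clamp [[104, 29, 96], [94, 21, 98]]
sleeve [[108, 24, 54], [100, 18, 42]]
gold [[20, 138, 105], [22, 141, 123]]
l28 (array([ 401.7, -170.1]), 15.0, np.float64(0.126))
l28 (array([ 403.1, -171.1]), 18.3, np.float64(0.248))
l28 (array([ 402.2, -170.3]), 14.1, np.float64(0.196))
l22 (array([ 410.4, -281.4]), -9.1, np.float64(0.187))
l22 (array([ 413., -283.]), -5.8, np.float64(0.178))
l22 (array([ 411.6, -281.9]), -8.9, np.float64(0.204))
l20 (array([ 435.7, -406.3]), 18.9, np.float64(0.161))
l20 (array([ 436.3, -408.2]), 21.5, np.float64(0.169))
l20 (array([ 436.7, -406.8]), 20.0, np.float64(0.168))
clamp (array([ 545. , -434.9]), -6.7, np.float64(0.652))
clamp (array([ 542.4, -435.8]), -10.0, np.float64(0.83))
clamp (array([ 544.2, -435.3]), -8.6, np.float64(0.744))
sleeve (array([ 543.7, -172.3]), 0.4, np.float64(0.121))
sleeve (array([ 541. , -174.4]), 1.2, np.float64(0.09))
sleeve (array([ 542.6, -173. ]), 1.6, np.float64(0.109))
(320, 800, 3) (360, 800, 3)
```

View pics/sw1.png

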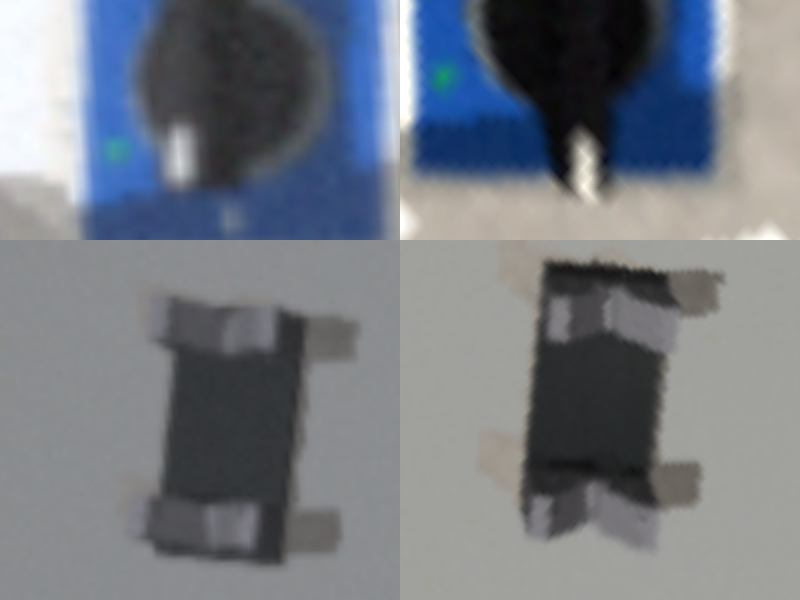

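```bash
python3 - <<'E'
from fit import *
def pca(P):
    m=P[:,:2].mean(0); r=cv2.minAreaRect(P[:,:2].astype(np.float32)); w,v=np.linalg.eigh(np.cov((P[:,:2]-m).T)); a=np.degrees(np.arctan2(v[1,1],v[0,1]))
    return len(P),m.round(1),'std',np.sqrt(w).round(1),'ang',round((a+90)%180-90,1),'rect',np.round(r[0],1),np.round(r[1],1),round(r[2],1)
for n in ('top','scene'):
    f=load(n);C=cloud(f).reshape(-1,3)
    R=lambda x0,x1,y0,y1,z0,z1:C[(C[:,0]>x0)&(C[:,0]<x1)&(C[:,1]>y0)&(C[:,1]<y1)&(C[:,2]>z0)&(C[:,2]<z1)]
    print(n,'bar',pca(R(350,450,320,420,76,100)))
    print(' unit',pca(R(330,460,300,440,40,60)))
    for z in (25,35): print(' vb',z,pca(R(480,700,320,450,z,60)))
    for z in (32,42): print(' sp',z,pca(R(480,705,60,160,z,80)))
    P=R(480,705,60,160,42,80); print(' sp z pct',np.percentile(P[:,2],[5,50,95]))
    print(' vb hi',pca(R(590,700,320,450,30,60))[1],pca(R(480,590,320,450,30,60))[1])
    P=R(470,690,-60,240,10,30); print(' panel z',np.median(P[:,2]),P[:,2].std())
    P=R(380,500,-250,-220,-10,10); print(' mat z',np.median(P[:,2]))
    print(' clamp',pca(R(510,600,-480,-390,22,50)))
    im=f['color']; K=None
t=load('top'); print(at_z(t,np.array([(282,212),(427,219),(421,320),(274,313)])/1.25,20).round())
E
```

```text
top bar (138, array([399.2, 372.9]), 'std', array([ 4.7, 15.7]), 'ang', np.float64(-1.5), 'rect', array([400.5, 374.9]), array([53.1, 18.2]), 0.6)
 unit (933, array([399.4, 369.7]), 'std', array([28.4, 31.1]), 'ang', np.float64(-2.7), 'rect', array([400.3, 373.3]), array([93. , 98.8]), 89.9)
 vb 25 (336, array([589.7, 389.1]), 'std', array([21.6, 49.7]), 'ang', np.float64(-7.5), 'rect', array([589.8, 388.7]), array([ 64.5, 121.4]), 83.6)
 vb 35 (241, array([589.8, 390.8]), 'std', array([23.1, 49.6]), 'ang', np.float64(-6.9), 'rect', array([589.8, 388.7]), array([ 64.5, 121.4]), 83.6)
 sp 32 (812, array([589.7, 106.7]), 'std', array([10.3, 54.8]), 'ang', np.float64(7.6), 'rect', array([590.7, 107.5]), array([180.8,  40.2]), 8.0)
 sp 42 (802, array([589.6, 106.8]), 'std', array([10.2, 54.5]), 'ang', np.float64(7.7), 'rect', array([590.7, 107.5]), array([180.8,  40.2]), 8.0)
 sp z pct [45.36783878 54.93435857 61.15040474]
 vb hi [638.  384.1] [540.7 395.5]
 panel z 20.248299275128375 2.315040011973611
 mat z 0.4993312791511926
 clamp (336, array([ 552.9, -433.5]), 'std', array([13.6, 20
[... 660 characters left out ...]
ray([ 65.8, 125.2]), 84.1)
 sp 32 (783, array([596.7, 111.5]), 'std', array([10.5, 56.6]), 'ang', np.float64(7.7), 'rect', array([592.9, 108.6]), array([183.2,  40.7]), 7.9)
 sp 42 (743, array([595.4, 111. ]), 'std', array([10.3, 55.7]), 'ang', np.float64(7.8), 'rect', array([593.1, 108.7]), array([182.9,  40.7]), 7.9)
 sp z pct [45.48340154 56.04558476 63.03053473]
 vb hi [639.7 383.9] [540.5 393.4]
 panel z 21.591029917135984 2.5912926242210923
 mat z 1.8832494849616523
 clamp (230, array([ 552. , -429.4]), 'std', array([14.6, 22.1]), 'ang', np.float64(80.9), 'rect', array([ 547.5, -432.9]), array([73.5, 51.6]), 80.1)
[[697. 256.  20.]
 [689. -85.  20.]
 [453. -75.  20.]
 [461. 259.  20.]]
```

Call:
play_rows(steps=[[0.045, 0.02, -0.046, 0, 0.1], [0.045, 0.04, -0.092, -0.01, 0.2], [0.045, 0.06, -0.138, -0.03, 0.3], [0.045, 0.08, -0.184, -0.06, 0.4], [0.045, 0.099, -0.23, -0.1, 0.445], [0.045, 0.099, -0.23, -0.1, 0.445], [0.045, 0.099, -0.23, -0.13, 0.445], [0.045, 0.099, -0.23, -0.13, 0.445]], force=60)

```text
t: 0.9
tool_pos: [396.9, 370.7, 96.7]
orientation: [0.009, 1.0, -0.003, -0.004]
wrist_force: [-0.9, -0.3, -0.5]
width: 45.0
```

Call:
play_rows(steps=[[0.045, 0, 0, 0, 0], [0.045, 0, 0, 0, 0], [0.045, 0, 0, 0, 0], [0.045, 0, 0, 0, 0]])

```text
t: 1.3
tool_pos: [400.3, 375.4, 102.7]
orientation: [0.008, 1.0, 0.001, 0.001]
wrist_force: [-0.5, -0.7, -0.7]
width: 45.2
```

Call:
play_rows(steps=[[0.045, 0, 0, -0.015, 0], [0.045, 0, 0, -0.03, 0], [0.045, 0, 0, -0.037, 0], [0.045, 0, 0, -0.037, 0], [0.045, 0, 0, -0.037, 0], [0.0, 0, 0, -0.037, 0], [0.0, 0, 0, -0.037, 0], [0.0, 0, 0, -0.037, 0]])

```text
t: 2.1
tool_pos: [400.2, 374.1, 65.1]
orientation: [0.008, 1.0, -0.0, 0.0]
wrist_force: [-0.5, -2.7, 4.4]
width: 12.9
```

Call:
play_rows(steps=[[0.0, 0, 0, 0, 0], [0.0, 0, 0, 0, 0], [0.0, 0, 0, 0, 0]])

```text
t: 2.4
tool_pos: [400.2, 374.1, 65.1]
orientation: [0.008, 1.0, -0.0, 0.0]
wrist_force: [-0.8, -4.0, 5.7]
width: 12.9
```

Call:
play_rows(steps=[[0.0, 0, 0, 0, -0.14], [0.0, 0, 0, 0, -0.28], [0.0, 0, 0, 0, -0.42], [0.0, 0, 0, 0, -0.56], [0.0, 0, 0, 0, -0.7], [0.0, 0, 0, 0, -0.84], [0.0, 0, 0, 0, -0.98], [0.0, 0, 0, 0, -1.05]])

```text
t: 3.2
tool_pos: [400.4, 374.3, 65.1]
orientation: [0.51, 0.86, 0.0, 0.001]
wrist_force: [0.3, -3.0, 5.9]
width: 12.9
```

Call:
play_rows(steps=[[0.0, 0, 0, 0, -0.05], [0.0, 0, 0, 0, -0.05], [0.0, 0, 0, 0, -0.05], [0.0, 0, 0, 0, -0.05]])

```text
t: 3.6
tool_pos: [400.4, 374.3, 65.1]
orientation: [0.528, 0.849, 0.0, 0.001]
wrist_force: [-0.6, -2.8, 5.4]
width: 13.2
```

```bash
python3 - <<'E'
from h import *
o=get_obs();print(o['wrist_torque'],o['wrist_force'],o['orientation'])
E
```

```text
[-0.54665217 -0.00514628  1.3087288 ] [-0.62279817 -2.84744169  5.41860183] [5.28027165e-01 8.49226867e-01 3.13979149e-04 9.71591351e-04]
```

Call:
play_rows(steps=[[0.07, 0, 0, 0, 0], [0.07, 0, 0, 0, 0], [0.07, 0, 0, 0, 0], [0.07, 0, 0, 0.04, 0], [0.07, 0, 0, 0.08, 0], [0.07, 0, 0, 0.1, 0.1], [0.07, 0.01, -0.02, 0.1, 0.2], [0.07, 0.03, -0.05, 0.1, 0.3]])

```text
t: 4.4
tool_pos: [429.9, 325.6, 165.7]
orientation: [0.394, 0.919, 0.002, 0.0]
wrist_force: [0.3, -0.8, -0.3]
width: 69.7
```

Call:
play_rows(steps=[[0.07, 0.022, -0.026, 0, 0.13], [0.07, 0.044, -0.062, 0, 0.26], [0.07, 0.066, -0.1, 0, 0.39], [0.07, 0.09, -0.14, 0, 0.52], [0.07, 0.12, -0.17, 0, 0.65], [0.07, 0.145, -0.195, 0, 0.78], [0.07, 0.155, -0.21, 0, 0.91], [0.07, 0.162, -0.216, 0, 0.955]])

```text
t: 5.2
tool_pos: [592.8, 106.3, 163.9]
orientation: [-0.069, 0.998, -0.0, -0.0]
wrist_force: [-0.6, 0.3, -0.5]
width: 69.8
```

Call:
play_rows(steps=[[0.07, 0, 0, -0.03, 0], [0.07, 0, 0, -0.06, 0], [0.07, 0, 0, -0.1, 0], [0.07, 0, 0, -0.1, 0], [0.07, 0, 0, -0.1, 0], [0.07, 0, 0, -0.1, 0], [0.07, 0, 0, -0.1, 0]])

```text
t: 5.9
tool_pos: [593.9, 108.7, 67.0]
orientation: [-0.069, 0.998, 0.0, 0.002]
wrist_force: [-0.8, 0.0, 0.5]
width: 69.9
```

```bash
python3 - <<'E'
from fit import *
f=snap('scene'); print(get_obs()['tool_pos'],get_obs()['orientation'])
save('s1',cv2.resize(f['color'][100:340,200:520],(800,600),interpolation=cv2.INTER_CUBIC))
E
```

```text
[593.62520489 108.61775262  66.81346229] [-6.90605546e-02  9.97610177e-01  1.60776417e-04  2.13279911e-03]
```

View pics/s1.png

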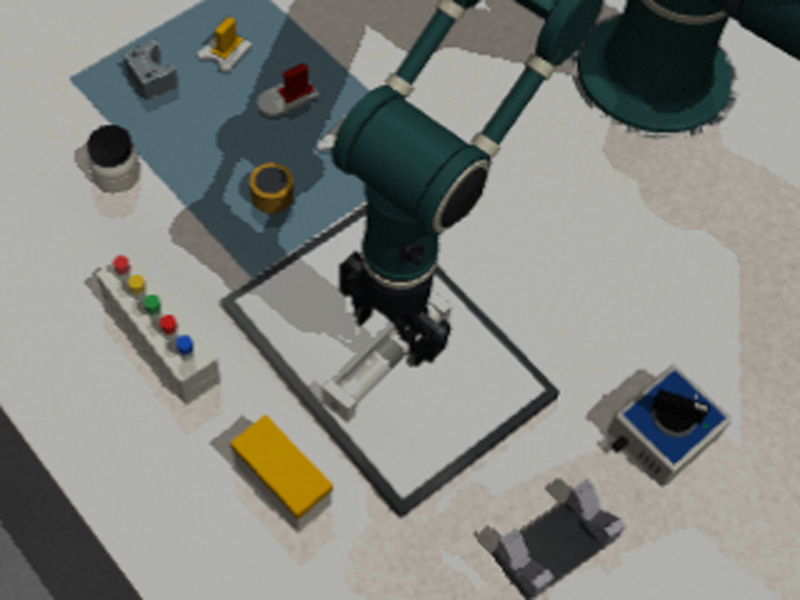

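Call:
play_rows(steps=[[0.07, 0, 0, -0.02, 0], [0.07, 0, 0, -0.036, 0], [0.07, 0, 0, -0.036, 0], [0.07, 0, 0, -0.036, 0], [0.02, 0, 0, -0.036, 0], [0.02, 0, 0, -0.036, 0], [0.02, 0, 0, -0.036, 0], [0.02, 0, 0, -0.036, 0]], force=100)

```text
t: 6.75
tool_pos: [592.6, 108.3, 29.7]
orientation: [-0.069, 0.998, -0.0, 0.001]
wrist_force: [-1.2, -1.8, 5.9]
width: 31.2
```

Call:
play_rows(steps=[[0.02, 0, 0, 0, 0], [0.02, 0, 0, 0, 0], [0.02, 0, 0, 0, 0], [0.02, 0, 0, 0, 0]])

```text
t: 7.15
tool_pos: [592.6, 108.2, 29.7]
orientation: [-0.069, 0.998, -0.0, 0.001]
wrist_force: [-1.2, -1.0, 6.0]
width: 31.0
```

Call:
play_rows(steps=[[0.02, 0, 0, 0.02, 0], [0.02, 0, 0, 0.045, 0], [0.02, 0, 0, 0.065, 0], [0.02, 0, 0, 0.065, 0], [0.02, 0, 0, 0.065, 0]])

```text
t: 7.65
tool_pos: [591.3, 108.2, 92.6]
orientation: [-0.069, 0.998, 0.0, -0.0]
wrist_force: [-0.3, -0.6, -5.0]
width: 31.0
```

Call:
play_rows(steps=[[0.02, 0, 0.03, 0, -0.04], [0.02, 0, 0.07, 0, -0.08], [0.02, 0, 0.11, 0, -0.12], [0.02, 0, 0.15, 0, -0.16], [0.02, 0, 0.19, 0, -0.2], [0.02, 0, 0.23, 0, -0.24], [0.02, -0.002, 0.262, 0, -0.244], [0.02, -0.0025, 0.281, 0, -0.244]])

```text
t: 8.45
tool_pos: [587.1, 391.1, 90.1]
orientation: [0.052, 0.999, -0.001, -0.002]
wrist_force: [-0.0, -0.9, -4.8]
width: 30.8
```

Call:
play_rows(steps=[[0.02, 0, 0, 0, 0], [0.02, 0, 0, 0, 0], [0.02, 0, 0, 0, 0], [0.02, 0, 0, 0, 0], [0.02, 0, 0, -0.01, 0], [0.02, 0, 0, -0.02, 0], [0.02, 0, 0, -0.02, 0], [0.02, 0, 0, -0.02, 0]])

```text
t: 9.25
tool_pos: [588.5, 388.6, 72.0]
orientation: [0.053, 0.999, -0.001, -0.001]
wrist_force: [0.0, 0.9, -5.1]
width: 31.1
```

```bash
python3 - <<'E'
from fit import *
f=snap('scene');t=snap('top'); o=get_obs();print(o['tool_pos'],o['wrist_force'],o['width'])
P=cloud(f)
save('s2',np.vstack([cv2.resize(f['color'][230:350,360:520],(400,300),interpolation=cv2.INTER_CUBIC),cv2.resize(t['color'][150:270,140:300],(400,300),interpolation=cv2.INTER_CUBIC)]))
E
```

```text
[589.36697232 389.3329508   73.28036211] [-0.29386327  0.00999143 -4.55631312] 31.296253063527846
```

View pics/s2.png

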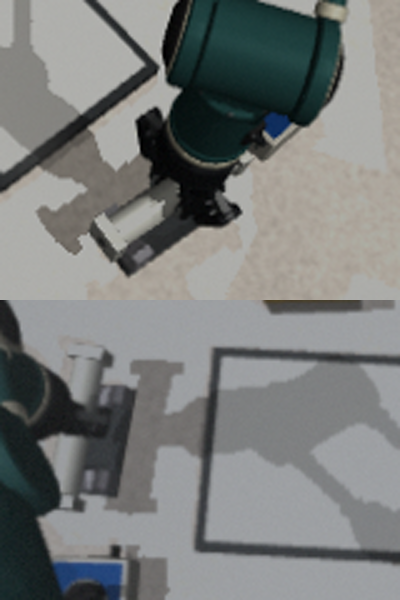

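Call:
play_rows(steps=[[0.02, 0, 0, -0.01, 0], [0.02, 0, 0, -0.02, 0], [0.02, 0, 0, -0.028, 0], [0.02, 0, 0, -0.032, 0], [0.02, 0, 0, -0.035, 0], [0.02, 0, 0, -0.037, 0], [0.02, 0, 0, -0.037, 0], [0.02, 0, 0, -0.037, 0]])

```text
t: 10.15
tool_pos: [589.3, 389.1, 36.5]
orientation: [0.053, 0.999, -0.0, 0.0]
wrist_force: [-0.8, -1.9, -3.8]
width: 30.7
```

Call:
play_rows(steps=[[0.02, 0, 0, -0.002, 0], [0.02, 0, 0, -0.002, 0], [0.034, 0, 0, -0.002, 0], [0.036, 0, 0, -0.002, 0], [0.045, 0, 0, -0.002, 0], [0.065, 0, 0, -0.002, 0], [0.065, 0, 0, -0.002, 0], [0.065, 0, 0, -0.002, 0]])

```text
t: 10.95
tool_pos: [589.5, 389.6, 34.5]
orientation: [0.053, 0.999, 0.0, 0.0]
wrist_force: [0.4, -0.2, -0.1]
width: 64.9
```

Call:
play_rows(steps=[[0.065, 0, 0, 0.03, 0], [0.065, 0, 0, 0.07, 0], [0.065, 0, 0, 0.12, 0], [0.065, 0, -0.03, 0.13, 0], [0.065, 0, -0.08, 0.13, 0], [0.065, 0, -0.13, 0.13, 0], [0.065, 0, -0.18, 0.13, 0], [0.065, 0, -0.23, 0.13, 0]])

```text
t: 11.75
tool_pos: [589.1, 157.7, 164.6]
orientation: [0.053, 0.999, 0.0, 0.0]
wrist_force: [1.1, -0.5, 0.5]
width: 65.2
```

```bash
cat > look.py <<'E'
from fit import *
def rect(P): r=cv2.minAreaRect(P[:,:2].astype(np.float32)); return len(P),np.round(r[0],1),np.round(r[1],1),round(r[2],1)
def R(C,x0,x1,y0,y1,z0,z1): return C[(C[:,0]>x0)&(C[:,0]<x1)&(C[:,1]>y0)&(C[:,1]<y1)&(C[:,2]>z0)&(C[:,2]<z1)]
def gd(im):
    m=col(12,32,100)(im).astype(np.uint8); c,_=cv2.findContours(m,0,2); return cv2.drawContours(m,[max(c,key=cv2.contourArea)],-1,1,-1)
def grip(C,x,y,r=32,z=30): return rect(R(C,x-r,x+r,y-r,y+r,z,70))
E
python3 - <<'E'
from look import *
t,s=snap('top'),snap('scene')
for n,f in (('top',t),('scene',s)):
    C=cloud(f).reshape(-1,3); P=R(C,480,700,340,440,52,80)
    print(n,'sp',rect(P),[np.median(R(C,a,b,380,400,50,80)[:,2]) for a,b in ((510,550),(550,590),(590,630),(630,670))])
    print(' clamp',rect(R(C,500,600,-490,-380,22,60)))
    for nm,x,y in (('l28',402,-170),('l22',412,-282)): print(nm,grip(C,x,y))
    print(' sleeve',rect(R(C,490,600,-230,-120,22,60)),fit([f],gd,[(circ(28),0,36)],(543,-173,0),yaw=False))
E
```

```text
top sp (654, array([589. , 388.1]), array([ 41.2, 179.4]), 84.6) [np.float64(62.469815789365384), np.float64(62.012720759069225), np.float64(61.98436057531853), np.float64(62.240232808280325)]
 clamp (336, array([ 550.5, -434.3]), array([65.5, 51.9]), 80.8)
l28 (72, array([ 403.8, -173.8]), array([33.5, 14.2]), 14.3)
l22 (83, array([ 412.2, -283.3]), array([15.7, 33.4]), 85.8)
 sleeve (310, array([ 541.2, -171.6]), array([53.7, 54. ]), 89.6) (array([ 543.3, -172.3]), 2.9, np.float64(0.123))
scene sp (881, array([589.6, 392.1]), array([ 48.7, 180.7]), 84.4) [np.float64(63.95557360744351), np.float64(63.955895698372615), np.float64(63.422425275998194), np.float64(62.87776868386209)]
 clamp (229, array([ 547.5, -432.7]), array([69.1, 52.6]), 82.6)
l28 (67, array([ 405.9, -171.3]), array([37.6, 14.4]), 11.9)
l22 (70, array([ 414.8, -284.2]), array([15.1, 33.6]), 80.3)
 sleeve (238, array([ 543.7, -172.3]), array([56.7, 54.6]), 4.1) (array([ 540.9, -174.4]), -0.7, np.float64(0.086))
```

Call:
play_rows(steps=[[0.085, -0.007, -0.048, 0, 0], [0.085, -0.014, -0.096, 0, 0], [0.085, -0.021, -0.144, 0, 0], [0.085, -0.028, -0.192, 0, 0], [0.085, -0.035, -0.24, 0, 0], [0.085, -0.042, -0.288, -0.02, 0], [0.085, -0.047, -0.332, -0.05, 0], [0.085, -0.047, -0.332, -0.08, 0]], force=40)

```text
t: 12.65
tool_pos: [544.0, -177.1, 85.5]
orientation: [0.055, 0.998, -0.001, 0.003]
wrist_force: [-0.3, 0.4, 0.2]
width: 84.6
```

Call:
play_rows(steps=[[0.085, 0, 0, 0, 0], [0.085, 0, 0, 0, 0], [0.085, 0, 0, -0.02, 0], [0.085, 0, 0, -0.04, 0], [0.085, 0, 0, -0.06, 0], [0.085, 0, 0, -0.074, 0], [0.085, 0, 0, -0.074, 0], [0.085, 0, 0, -0.074, 0]])

```text
t: 13.45
tool_pos: [543.4, -172.3, 11.4]
orientation: [0.052, 0.999, -0.0, 0.001]
wrist_force: [-0.1, 0.5, 0.6]
width: 85.3
```

Call:
play_rows(steps=[[0.06, 0, 0, 0, 0], [0.05, 0, 0, 0, 0], [0.04, 0, 0, 0, 0], [0.04, 0, 0, 0, 0], [0.04, 0, 0, 0, 0], [0.04, 0, 0, 0, 0], [0.04, 0, 0, 0, 0]])

```text
t: 14.15
tool_pos: [543.4, -172.9, 11.9]
orientation: [0.053, 0.999, -0.0, 0.001]
wrist_force: [-0.1, 1.6, 5.2]
width: 54.6
```

Call:
play_rows(steps=[[0.085, 0, 0, 0, 0], [0.085, 0, 0, 0, 0], [0.085, 0, 0, 0, 0], [0.085, 0, 0, 0, -0.14], [0.085, 0, 0, 0, -0.28], [0.085, 0, 0, 0, -0.42], [0.085, 0, 0, 0, -0.56], [0.085, 0, 0, 0, -0.7]], force=80)

```text
t: 14.95
tool_pos: [542.0, -172.7, 10.0]
orientation: [0.395, 0.919, -0.0, -0.0]
wrist_force: [-0.3, -1.1, 0.4]
width: 84.7
```

Call:
play_rows(steps=[[0.085, 0, 0, 0, -0.14], [0.085, 0, 0, 0, -0.28], [0.085, 0, 0, 0, -0.42], [0.085, 0, 0, 0, -0.56], [0.085, 0, 0, 0, -0.7], [0.085, 0, 0, 0, -0.84], [0.085, 0, 0, 0, -0.87], [0.085, 0, 0, 0, -0.87]])

```text
t: 15.75
tool_pos: [542.1, -172.7, 10.1]
orientation: [0.743, 0.67, -0.0, -0.0]
wrist_force: [0.1, -0.1, 0.5]
width: 85.1
```

Call:
play_rows(steps=[[0.06, 0, 0, 0, 0], [0.05, 0, 0, 0, 0], [0.04, 0, 0, 0, 0], [0.04, 0, 0, 0, 0], [0.04, 0, 0, 0, 0], [0.04, 0, 0, 0, 0], [0.04, 0, 0, 0, 0], [0.04, 0, 0, 0, 0]])

```text
t: 16.55
tool_pos: [543.1, -173.0, 11.1]
orientation: [0.743, 0.669, 0.0, 0.001]
wrist_force: [-0.1, 0.1, 6.4]
width: 53.5
```

Call:
play_rows(steps=[[0.04, 0, 0, 0.02, 0], [0.04, 0, 0, 0.045, 0], [0.04, 0, 0, 0.06, 0], [0.04, 0.01, 0.03, 0.06, 0], [0.04, 0.025, 0.07, 0.06, 0], [0.04, 0.042, 0.11, 0.06, 0], [0.04, 0.058, 0.15, 0.06, 0], [0.04, 0.068, 0.173, 0.06, 0]])

```text
t: 17.35
tool_pos: [610.1, 3.3, 69.2]
orientation: [0.743, 0.67, -0.0, -0.001]
wrist_force: [0.5, -1.3, -4.0]
width: 53.9
```

Call:
play_rows(steps=[[0.04, 0, 0, 0, 0], [0.04, 0, 0, 0, 0], [0.04, 0, 0, -0.012, 0], [0.04, 0, 0, -0.024, 0], [0.04, 0, 0, -0.032, 0], [0.04, 0, 0, -0.037, 0], [0.04, 0, 0, -0.039, 0], [0.04, 0, 0, -0.039, 0]])

```text
t: 18.15
tool_pos: [610.3, -0.1, 31.2]
orientation: [0.743, 0.669, 0.0, 0.0]
wrist_force: [0.4, -0.6, -4.2]
width: 54.1
```

Call:
play_rows(steps=[[0.04, 0, 0, 0, 0], [0.04, 0, 0, 0, 0], [0.04, 0, 0, 0, 0]])

```text
t: 18.45
tool_pos: [610.4, 0.3, 31.2]
orientation: [0.743, 0.669, 0.0, 0.0]
wrist_force: [-0.3, -0.4, -4.3]
width: 53.7
```

Call:
play_rows(steps=[[0.04, 0, 0, -0.001, 0], [0.04, 0, 0, -0.0015, 0], [0.04, 0, 0, -0.0015, 0], [0.04, 0, 0, -0.0015, 0]])

```text
t: 18.85
tool_pos: [610.5, 0.4, 31.1]
orientation: [0.743, 0.669, 0.0, 0.0]
wrist_force: [-3.8, 0.0, 5.6]
width: 53.7
```

Call:
play_rows(steps=[[0.085, 0, 0, 0, 0], [0.085, 0, 0, 0, 0], [0.085, 0, 0, 0, 0], [0.085, 0, 0, 0.03, 0], [0.085, 0, 0, 0.07, 0], [0.085, 0, 0, 0.1, 0], [0.085, -0.005, -0.03, 0.1, 0.14], [0.085, -0.01, -0.07, 0.1, 0.28]])

```text
t: 19.65
tool_pos: [602.0, -69.2, 132.1]
orientation: [0.639, 0.769, 0.001, 0.002]
wrist_force: [0.0, -0.6, -0.5]
width: 84.8
```

Call:
play_rows(steps=[[0.085, -0.007, -0.048, 0, 0.14], [0.085, -0.014, -0.096, 0, 0.28], [0.085, -0.021, -0.144, 0, 0.42], [0.085, -0.028, -0.192, 0, 0.56], [0.085, -0.035, -0.24, 0, 0.7], [0.085, -0.042, -0.288, 0, 0.84], [0.085, -0.047, -0.336, 0, 0.98], [0.085, -0.051, -0.364, 0, 1.12]])

```text
t: 20.45
tool_pos: [548.6, -437.8, 129.9]
orientation: [0.136, 0.991, -0.001, 0.001]
wrist_force: [0.1, 0.1, -0.1]
width: 84.9
```

Call:
play_rows(steps=[[0.085, 0, 0, 0, 0.123], [0.085, 0, 0, -0.03, 0.123], [0.085, 0, 0, -0.05, 0.123], [0.085, 0, 0, -0.05, 0.123], [0.085, 0, 0, -0.05, 0.123], [0.085, 0, 0, -0.05, 0.123]])

```text
t: 21.05
tool_pos: [550.3, -434.4, 81.4]
orientation: [0.076, 0.997, -0.001, 0.001]
wrist_force: [-0.5, 0.3, -0.4]
width: 85.1
```

```bash
python3 - <<'E'
from look import *
t,s=snap('top'),snap('scene');o=get_obs();print(o['tool_pos'],o['orientation'])
for n,f in (('top',t),('scene',s)):
    C=cloud(f).reshape(-1,3)
    print(n,' clamp',rect(R(C,500,600,-490,-380,22,45)))
    for nm,x,y in (('l28',402,-170),('l22',412,-282)): print(nm,grip(C,x,y))
    print(' sleeve',rect(R(C,560,660,-50,50,42,80)),fit([f],gd,[(circ(28),20,56)],(610,0,0),yaw=False))
save('s3',np.hstack([cv2.resize(s['color'][60:180,200:360],(400,300),interpolation=cv2.INTER_CUBIC),cv2.resize(t['color'][150:270,390:550],(400,300),interpolation=cv2.INTER_CUBIC)]))
E
```

```text
[ 550.37331235 -434.46464535   81.736775  ] [ 7.61998203e-02  9.97091324e-01 -9.39990238e-04  1.26271702e-03]
top  clamp (198, array([ 547.6, -434.2]), array([65.7, 45.7]), 80.9)
l28 (73, array([ 403.9, -174. ]), array([33.5, 14.6]), 13.3)
l22 (81, array([ 412.3, -283.8]), array([14.8, 33.7]), 82.1)
 sleeve (315, array([6.082e+02, 6.000e-01]), array([53.9, 53.3]), 1.2) (array([614.4,   1.4]), 3.0, np.float64(0.167))
scene  clamp (211, array([ 548.6, -431.9]), array([72.8, 51.4]), 85.2)
l28 (69, array([ 404.6, -171.8]), array([36.1, 15.9]), 14.9)
l22 (74, array([ 415.4, -283.8]), array([16.1, 34.8]), 83.1)
 sleeve (287, array([611.1,   1.2]), array([56. , 55.3]), 13.0) (array([609.3,  -0.7]), 2.4, np.float64(0.092))
```

View pics/s3.png

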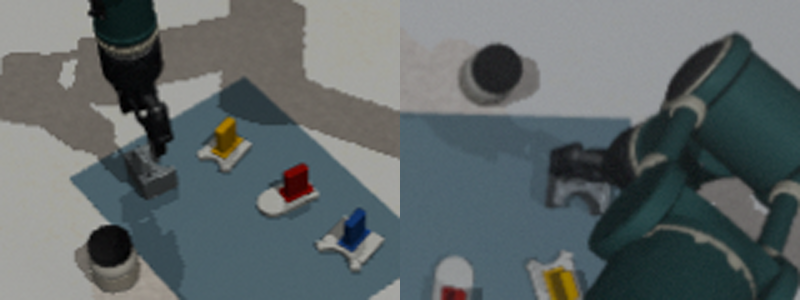

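Call:
play_rows(steps=[[0.085, 0, 0, -0.025, 0], [0.085, 0, 0, -0.05, 0], [0.085, 0, 0, -0.07, 0], [0.085, 0, 0, -0.07, 0], [0.085, 0, 0, -0.07, 0], [0.07, 0, 0, -0.07, 0], [0.05, 0, 0, -0.07, 0], [0.05, 0, 0, -0.07, 0]], force=80)

```text
t: 21.95
tool_pos: [551.0, -435.2, 12.7]
orientation: [0.076, 0.997, -0.001, 0.002]
wrist_force: [0.3, -0.6, 5.6]
width: 62.1
```

Call:
play_rows(steps=[[0.05, 0, 0, 0, 0], [0.05, 0, 0, 0, 0], [0.05, 0, 0, 0, 0], [0.05, 0, 0, 0, 0], [0.05, 0, 0, 0, 0], [0.05, 0, 0, 0, 0]])

```text
t: 22.55
tool_pos: [551.0, -435.2, 12.7]
orientation: [0.076, 0.997, -0.001, 0.002]
wrist_force: [0.2, -0.1, 6.0]
width: 62.3
```

Call:
play_rows(steps=[[0.05, 0, 0, 0.02, 0], [0.05, 0, 0, 0.06, 0], [0.05, 0, 0, 0.1, 0], [0.05, 0, 0, 0.12, 0], [0.05, 0.004, 0.035, 0.12, 0.02], [0.05, 0.009, 0.08, 0.12, 0.04], [0.05, 0.014, 0.125, 0.12, 0.06], [0.05, 0.019, 0.17, 0.12, 0.08]])

```text
t: 23.35
tool_pos: [567.2, -261.8, 129.0]
orientation: [0.036, 0.999, 0.0, -0.001]
wrist_force: [0.8, -0.1, -4.5]
width: 62.1
```

Call:
play_rows(steps=[[0.05, 0.005, 0.048, 0, 0.02], [0.05, 0.01, 0.096, 0, 0.04], [0.05, 0.016, 0.144, 0, 0.06], [0.05, 0.021, 0.192, 0, 0.0736], [0.05, 0.026, 0.24, 0, 0.0736], [0.05, 0.032, 0.288, 0, 0.0736], [0.05, 0.037, 0.336, 0, 0.0736], [0.05, 0.042, 0.384, 0, 0.0736]])

```text
t: 24.15
tool_pos: [609.2, 122.1, 129.1]
orientation: [-0.0, 1.0, -0.0, -0.001]
wrist_force: [2.0, -0.1, -4.6]
width: 62.2
```

Call:
play_rows(steps=[[0.05, 0.003, 0.025, 0, 0], [0.05, 0.004, 0.035, 0, 0], [0.05, 0.004, 0.035, -0.03, 0], [0.05, 0.004, 0.035, -0.06, 0], [0.05, 0.004, 0.035, -0.085, 0], [0.05, 0.004, 0.035, -0.095, 0], [0.05, 0.004, 0.035, -0.095, 0], [0.05, 0.004, 0.035, -0.095, 0]])

```text
t: 24.95
tool_pos: [614.6, 154.7, 35.2]
orientation: [-0.0, 1.0, -0.0, 0.0]
wrist_force: [1.7, 0.3, -3.7]
width: 62.1
```

Call:
play_rows(steps=[[0.05, 0, 0, -0.001, 0], [0.05, 0, 0, -0.002, 0], [0.05, 0, 0, -0.003, 0], [0.05, 0, 0, -0.003, 0], [0.05, 0, 0, -0.003, 0]])

```text
t: 25.45
tool_pos: [614.6, 155.1, 32.7]
orientation: [-0.0, 1.0, -0.0, 0.0]
wrist_force: [-3.6, -1.3, 4.6]
width: 62.1
```

Call:
play_rows(steps=[[0.085, 0, 0, 0, 0], [0.085, 0, 0, 0, 0], [0.085, 0, 0, 0, 0], [0.085, 0, 0, 0.04, 0], [0.085, 0, 0, 0.08, 0], [0.085, 0, 0, 0.1, 0], [0.06, -0.02, -0.04, 0.1, 0], [0.05, -0.04, -0.084, 0.1, 0]])

```text
t: 26.25
tool_pos: [575.6, 71.7, 133.6]
orientation: [-0.002, 1.0, 0.0, 0.002]
wrist_force: [0.5, -0.1, -0.8]
width: 58.7
```

Call:
play_rows(steps=[[0.04, -0.02, -0.045, 0, -0.02], [0.04, -0.04, -0.09, 0, -0.04], [0.04, -0.06, -0.135, 0, -0.06], [0.04, -0.08, -0.18, 0, -0.08], [0.04, -0.1, -0.225, 0, -0.1], [0.04, -0.12, -0.27, 0, -0.131], [0.04, -0.14, -0.315, 0, -0.131], [0.04, -0.161, -0.355, 0, -0.131]])

```text
t: 27.05
tool_pos: [412.6, -285.9, 132.3]
orientation: [0.065, 0.998, -0.001, 0.001]
wrist_force: [0.7, -0.6, 0.3]
width: 39.5
```

Call:
play_rows(steps=[[0.04, 0, 0, -0.02, 0], [0.04, 0, 0, -0.04, 0], [0.04, 0, 0, -0.04, 0], [0.04, 0, 0, -0.04, 0]])

```text
t: 27.45
tool_pos: [413.1, -283.5, 91.7]
orientation: [0.065, 0.998, 0.0, -0.0]
wrist_force: [0.6, -1.2, 1.0]
width: 40.0
```

```bash
cat > chk.py <<'E'
from look import *
t,s=snap('top'),snap('scene');o=get_obs();print(o['tool_pos'],o['orientation'])
for n,f in (('top',t),('scene',s)):
    C=cloud(f).reshape(-1,3)
    print(n,' clamp',rect(R(C,560,670,100,210,42,80)))
    for nm,x,y,m,yw in (('l28',404,-173,col(100,125,150),.24),('l22',413,-283,col(170,8,150),-.13)):
        print(nm,grip(C,x,y,z=26),fit([f],m,GRIP,(x,y,yw)))
    print(' sleeve',rect(R(C,560,660,-50,50,42,80)),fit([f],gd,[(circ(28),20,56)],(610,0,0),yaw=False))
E
python3 chk.py; python3 - <<'E'
from look import *
t,s=load('top'),load('scene')
save('s4',np.hstack([cv2.resize(s['color'][80:380,240:480],(400,500)),cv2.resize(t['color'][130:280,190:310],(400,500))]))
E
```

```text
[ 414.22683867 -283.96128761   92.8556625 ] [ 6.47029609e-02  9.97904140e-01 -4.94633798e-04  7.80398116e-04]
top  clamp (347, array([612. , 155.6]), array([50.8, 65. ]), 0.9)
l28 (75, array([ 403.9, -173.8]), array([33.5, 14.4]), 13.0) (array([ 402.8, -170.1]), 16.3, np.float64(0.115))
l22 (14, array([ 398.4, -280.7]), array([13.5,  5.4]), 63.0) (array([ 395.3, -279.2]), 1.8, np.float64(0.72))
 sleeve (319, array([6.076e+02, 5.000e-01]), array([54.3, 53.6]), 3.4) (array([612.2,   1.3]), 4.4, np.float64(0.161))
scene  clamp (354, array([614.5, 155. ]), array([52.2, 66. ]), 0.2)
l28 (76, array([ 405.5, -171.8]), array([39.2, 15.4]), 11.2) (array([ 403. , -171.1]), 16.3, np.float64(0.24))
l22 (78, array([ 414.7, -283.1]), array([14.7, 34.9]), 76.6) (array([ 413.4, -283.5]), -6.2, np.float64(0.166))
 sleeve (288, array([610.4,   1.5]), array([55.7, 54.2]), 11.8) (array([609.4,  -0.7]), 3.1, np.float64(0.09))
```

View pics/s4.png

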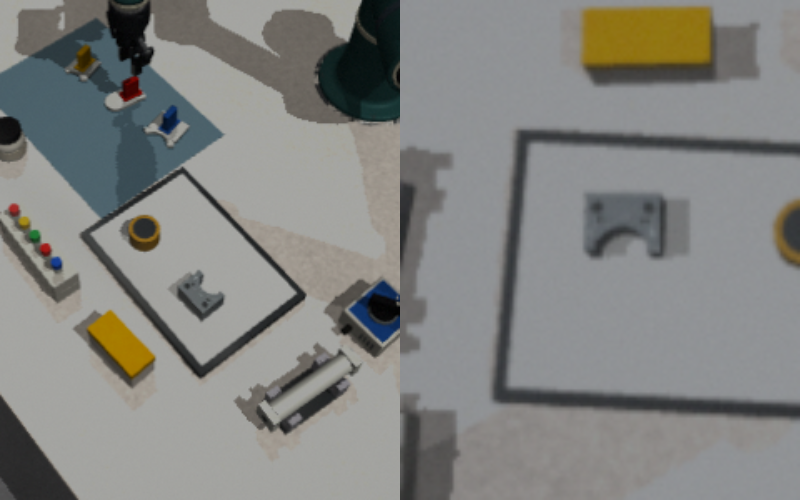

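Call:
play_rows(steps=[[0.04, 0, 0, -0.025, 0], [0.04, 0, 0, -0.05, 0], [0.04, 0, 0, -0.074, 0], [0.04, 0, 0, -0.074, 0], [0.04, 0, 0, -0.074, 0], [0.0, 0, 0, -0.074, 0], [0.0, 0, 0, -0.074, 0], [0.0, 0, 0, -0.074, 0]], force=60)

```text
t: 28.35
tool_pos: [414.8, -284.8, 19.7]
orientation: [0.065, 0.998, -0.001, 0.002]
wrist_force: [-0.2, -0.3, 6.7]
width: 13.2
```

Call:
play_rows(steps=[[0.0, 0, 0, 0, 0], [0.0, 0, 0, 0, 0], [0.0, 0, 0, 0, 0], [0.0, 0, 0, 0, 0]])

```text
t: 28.75
tool_pos: [414.8, -284.8, 19.7]
orientation: [0.065, 0.998, -0.001, 0.002]
wrist_force: [-0.5, 0.6, 6.8]
width: 13.6
```

Call:
play_rows(steps=[[0.0, 0, 0, 0.02, 0], [0.0, 0, 0, 0.05, 0], [0.0, 0, 0, 0.08, 0], [0.0, 0.006, 0.03, 0.08, 0.03], [0.0, 0.016, 0.07, 0.08, 0.06], [0.0, 0.026, 0.115, 0.08, 0.09], [0.0, 0.037, 0.16, 0.08, 0.131], [0.0, 0.048, 0.205, 0.08, 0.131]])

```text
t: 29.55
tool_pos: [461.1, -77.1, 98.1]
orientation: [-0.0, 1.0, -0.0, 0.0]
wrist_force: [0.8, 0.2, -0.7]
width: 13.0
```

Call:
play_rows(steps=[[0.0, 0.01, 0.045, 0, 0], [0.0, 0.021, 0.09, 0, 0], [0.0, 0.032, 0.135, 0, 0], [0.0, 0.043, 0.18, 0, 0], [0.0, 0.053, 0.215, 0, 0], [0.0, 0.057, 0.234, 0, 0], [0.0, 0.057, 0.234, 0, 0], [0.0, 0.057, 0.234, 0, 0]])

```text
t: 30.35
tool_pos: [517.7, 155.3, 97.6]
orientation: [-0.001, 1.0, -0.0, -0.0]
wrist_force: [0.0, 0.2, -1.1]
width: 13.3
```

Call:
play_rows(steps=[[0.0, 0, 0, -0.02, 0], [0.0, 0, 0, -0.04, 0], [0.0, 0, 0, -0.052, 0], [0.0, 0, 0, -0.056, 0], [0.0, 0, 0, -0.056, 0], [0.0, 0, 0, -0.056, 0]])

```text
t: 30.95
tool_pos: [518.9, 155.1, 42.5]
orientation: [-0.0, 1.0, 0.0, 0.001]
wrist_force: [0.1, 1.0, -1.0]
width: 13.2
```

```bash
python3 - <<'E'
from look import *
t,s=snap('top'),snap('scene');o=get_obs();print(o['tool_pos'],o['orientation'],o['wrist_force'],o['width'])
for n,f in (('top',t),('scene',s)):
    C=cloud(f).reshape(-1,3); bar=R(C,350,450,320,420,76,100); print(n,'bar',rect(bar),'clamp',rect(R(C,585,670,100,210,42,80)))
a=[ortho(f,480,660,80,230,2.6,z) for f,z in ((t,28),(s,28))]
save('s5',np.hstack(a))
E
```

```text
[519.19453953 155.3665576   42.81980088] [-2.91955957e-04  9.99999492e-01  2.22481102e-04  9.38881126e-04] [ 0.22638843 -0.58958829 -1.45912239] 13.037526907210939
top bar (124, array([400.2, 372.7]), array([15.2, 56.3]), 25.8) clamp (119, array([616.4, 130.3]), array([57.4, 27.1]), 25.7)
scene bar (148, array([400.1, 373.5]), array([16.5, 56.7]), 29.9) clamp (354, array([614.8, 155.6]), array([65.3, 52.1]), 89.8)
```

View pics/s5.png

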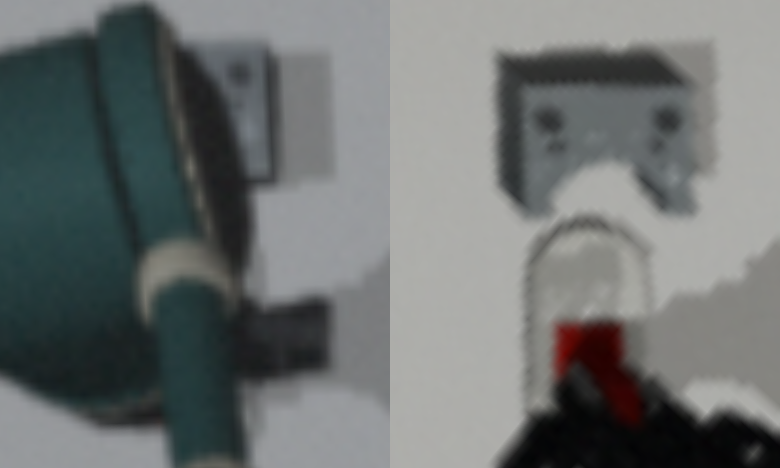

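Call:
play_rows(steps=[[0.0, 0, 0, -0.001, 0], [0.0, 0, 0, -0.002, 0], [0.0, 0, 0, -0.003, 0], [0.0, 0, 0, -0.003, 0], [0.0, 0, 0, -0.003, 0]])

```text
t: 31.55
tool_pos: [518.5, 155.5, 39.7]
orientation: [-0.0, 1.0, 0.0, 0.0]
wrist_force: [-3.5, -1.2, 5.4]
width: 13.4
```

Call:
play_rows(steps=[[0.0, 0.0, 0, 0.0005, 0], [0.0, 0.01, 0, 0.0005, 0], [0.0, 0.02, 0, 0.0005, 0], [0.0, 0.025, 0, 0.0005, 0], [0.0, 0.027, 0, 0.0005, 0], [0.0, 0.027, 0, 0.0005, 0]])

```text
t: 32.15
tool_pos: [545.9, 155.5, 39.7]
orientation: [-0.0, 1.0, 0.0, 0.0]
wrist_force: [-2.4, -0.1, 5.8]
width: 13.2
```

Call:
play_rows(steps=[[0.0, 0.001, 0, 0, 0], [0.0, 0.002, 0, 0, 0], [0.0, 0.003, 0, 0, 0], [0.0, 0.003, 0, 0, 0]])

```text
t: 32.55
tool_pos: [548.4, 155.4, 39.8]
orientation: [-0.0, 1.0, 0.0, -0.0]
wrist_force: [-3.4, -0.5, 7.3]
width: 13.1
```

Call:
play_rows(steps=[[0.0, 0.001, 0, 0, 0], [0.0, 0.002, 0, 0, 0], [0.0, 0.003, 0, 0, 0], [0.0, 0.003, 0, 0, 0]])

```text
t: 32.95
tool_pos: [551.2, 155.3, 39.8]
orientation: [-0.0, 1.0, -0.0, -0.0]
wrist_force: [-5.0, 0.8, 7.4]
width: 13.1
```

Call:
play_rows(steps=[[0.0, 0.001, 0, 0, 0], [0.0, 0.002, 0, 0, 0], [0.0, 0.003, 0, 0, 0], [0.0, 0.003, 0, 0, 0]])

```text
t: 33.35
tool_pos: [553.1, 155.2, 39.8]
orientation: [-0.0, 1.0, -0.0, -0.002]
wrist_force: [-9.1, -1.0, 10.6]
width: 13.4
```

```bash
python3 - <<'E'
from look import *
s=snap('scene')
C=cloud(s).reshape(-1,3);print('clamp',rect(R(C,588,670,100,210,45,80)))
save('s6',ortho(s,490,660,80,230,4,28)[:600])
E
```

```text
clamp (339, array([614. , 155.8]), array([51.2, 65.1]), 0.3)
```

View pics/s6.png

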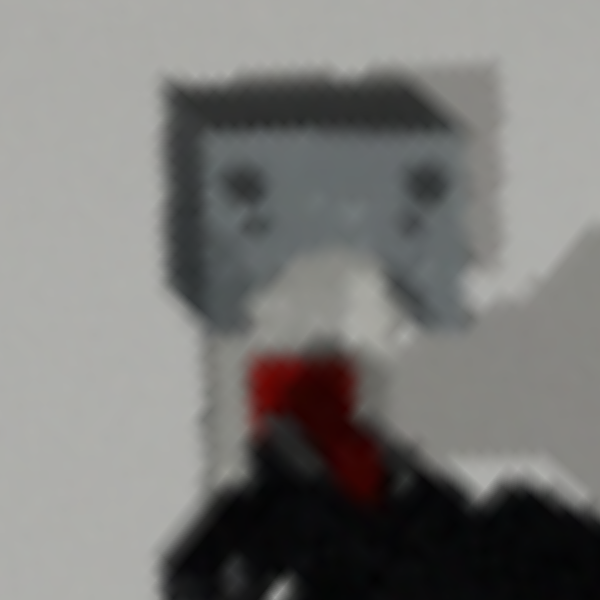

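Call:
play_rows(steps=[[0.0, 0.001, 0, 0, 0], [0.0, 0.002, 0, 0, 0], [0.0, 0.003, 0, 0, 0], [0.0, 0.003, 0, 0, 0]])

```text
t: 33.8
tool_pos: [555.8, 155.3, 39.8]
orientation: [-0.0, 1.0, -0.0, -0.002]
wrist_force: [-9.5, 0.2, 12.1]
width: 13.2
```

Call:
play_rows(steps=[[0.0, 0.0015, 0, 0, 0], [0.0, 0.003, 0, 0, 0], [0.0, 0.003, 0, 0, 0]])

```text
t: 34.1
tool_pos: [558.9, 155.3, 39.8]
orientation: [-0.0, 1.0, -0.0, -0.002]
wrist_force: [-8.5, 0.6, 10.9]
width: 13.0
```

```bash
python3 - <<'E'
from look import *
s=snap('scene');o=get_obs();print(o['tool_pos'],o['wrist_force'],o['wrist_torque'],o['width'])
C=cloud(s).reshape(-1,3);print('clamp',rect(R(C,588,670,100,210,45,80)))
E
```

```text
[558.96363706 155.3496253   39.81878292] [-8.95138108 -0.16114262 10.56660251] [-0.01002402  1.03945142  0.02320671] 13.032827458197268
clamp (334, array([620.6, 155.4]), array([51.9, 66.1]), 0.6)
```

Call:
play_rows(steps=[[0.018, 0, 0, 0, 0], [0.025, 0, 0, 0, 0], [0.045, 0, 0, 0, 0], [0.045, 0, 0, 0, 0], [0.045, 0, 0, 0.03, 0], [0.045, 0, 0, 0.06, 0], [0.045, 0, 0, 0.1, 0], [0.045, -0.03, -0.02, 0.1, 0]])

```text
t: 34.95
tool_pos: [538.1, 137.6, 146.7]
orientation: [-0.001, 1.0, 0.002, 0.008]
wrist_force: [1.4, 0.1, 1.1]
width: 45.1
```

Call:
play_rows(steps=[[0.045, -0.02, -0.045, 0, 0.04], [0.045, -0.04, -0.09, 0, 0.08], [0.045, -0.06, -0.135, 0, 0.12], [0.045, -0.08, -0.18, 0, 0.16], [0.045, -0.1, -0.225, -0.01, 0.2], [0.045, -0.12, -0.27, -0.02, 0.25], [0.045, -0.125, -0.305, -0.03, 0.25], [0.045, -0.125, -0.305, -0.03, 0.25]])

```text
t: 35.75
tool_pos: [403.6, -172.8, 108.3]
orientation: [-0.122, 0.992, -0.0, -0.001]
wrist_force: [-0.5, 0.1, 0.2]
width: 45.1
```

Call:
play_rows(steps=[[0.045, 0, 0, 0, 0], [0.045, 0, 0, 0, 0], [0.045, 0, 0, 0, 0]])

```text
t: 36.05
tool_pos: [405.9, -168.7, 109.6]
orientation: [-0.126, 0.992, -0.0, 0.0]
wrist_force: [-0.4, 0.9, 0.6]
width: 45.3
```

```bash
cat > chk2.py <<'E'
from look import *
t,s=snap('top'),snap('scene');o=get_obs();print(o['tool_pos'],o['orientation'])
for n,f in (('top',t),('scene',s)):
    C=cloud(f).reshape(-1,3)
    print(n,' clamp',rect(R(C,590,670,100,210,42,80)),'l22',rect(R(C,520,585,125,185,46,80)),fit([f],col(170,8,120),[(GRIP[0][0],28,72)],(557,155,0),zc=40))
    print(' l28',grip(C,404,-173,z=26),fit([f],col(100,125,150),GRIP,(404,-173,.24)))
    print(' sleeve',rect(R(C,560,660,-50,50,42,80)))
E
python3 chk2.py; python3 - <<'E'
from look import *
t,s=load('top'),load('scene')
save('s7',np.hstack([ortho(f,500,660,80,220,2.85,28) for f in (t,s)]))
E
```

```text
[ 405.83232107 -168.72821741  109.56035403] [-1.26127121e-01  9.92014059e-01 -7.24436513e-05  2.25813879e-04]
top  clamp (345, array([617.6, 155.7]), array([51.3, 64.7]), 0.6) l22 (80, array([554.8, 155.8]), array([33.7, 14.6]), 1.3) (array([553.9, 153.4]), 1.5, np.float64(0.294))
 l28 (0, array([0., 0.]), array([0., 0.]), 0.0) (array([ 404., -173.]), 5.2, np.float64(1.0))
 sleeve (312, array([608. ,   0.7]), array([54.3, 53.4]), 1.4)
scene  clamp (342, array([620.7, 155. ]), array([51.5, 66.9]), 3.2) l22 (94, array([557. , 155.9]), array([36.1, 15.6]), 1.2) (array([558.4, 158.4]), -2.3, np.float64(0.216))
 l28 (73, array([ 405. , -172.5]), array([35.4, 15.3]), 16.0) (array([ 402.9, -170.8]), 17.8, np.float64(0.234))
 sleeve (285, array([611.2,   1.4]), array([55.1, 55.8]), 13.0)
```

View pics/s7.png

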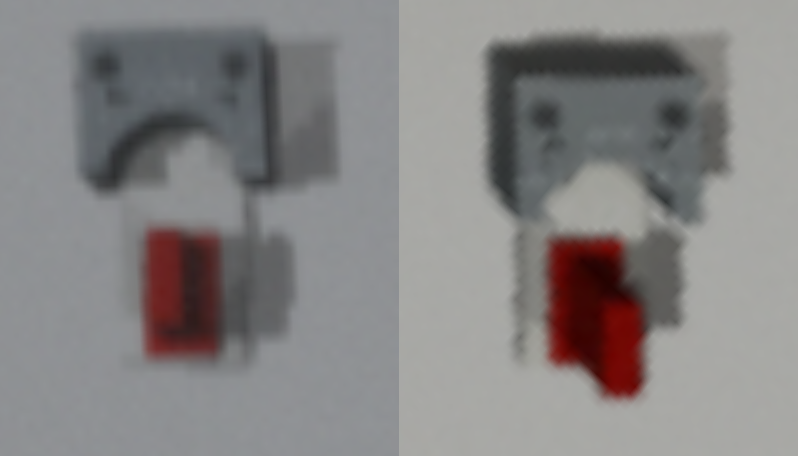

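Call:
play_rows(steps=[[0.045, -0.001, -0.0026, -0.03, 0.006], [0.045, -0.001, -0.0026, -0.06, 0.006], [0.045, -0.001, -0.0026, -0.08, 0.006], [0.045, -0.001, -0.0026, -0.0915, 0.006], [0.045, -0.001, -0.0026, -0.0915, 0.006], [0.045, -0.001, -0.0026, -0.0915, 0.006], [0.0, -0.001, -0.0026, -0.0915, 0.006], [0.0, -0.001, -0.0026, -0.0915, 0.006]])

```text
t: 36.95
tool_pos: [405.4, -172.8, 19.0]
orientation: [-0.128, 0.992, -0.001, 0.001]
wrist_force: [-0.4, -0.1, 0.6]
width: 16.6
```

Call:
play_rows(steps=[[0.0, 0, 0, 0, 0], [0.0, 0, 0, 0, 0], [0.0, 0, 0, 0, 0], [0.0, 0, 0, 0, 0], [0.0, 0, 0, 0, 0]])

```text
t: 37.45
tool_pos: [405.5, -172.9, 19.0]
orientation: [-0.128, 0.992, -0.001, 0.001]
wrist_force: [0.4, 0.5, 5.8]
width: 13.4
```

Call:
play_rows(steps=[[0.0, 0, 0, 0.02, 0], [0.0, 0, 0, 0.05, 0], [0.0, 0, 0, 0.07, 0], [0.0, 0.02, 0.03, 0.07, -0.1], [0.0, 0.045, 0.065, 0.07, -0.2], [0.0, 0.07, 0.105, 0.07, -0.2566], [0.0, 0.095, 0.145, 0.07, -0.2566], [0.0, 0.116, 0.1726, 0.07, -0.2566]])

```text
t: 38.25
tool_pos: [520.7, 2.6, 87.5]
orientation: [-0.001, 1.0, 0.0, -0.0]
wrist_force: [0.4, -1.3, -1.3]
width: 13.7
```

Call:
play_rows(steps=[[0.0, 0, 0, 0, 0], [0.0, 0, 0, 0, 0], [0.0, 0, 0, 0, 0], [0.0, 0, 0, -0.02, 0], [0.0, 0, 0, -0.036, 0], [0.0, 0, 0, -0.046, 0], [0.0, 0, 0, -0.046, 0], [0.0, 0, 0, -0.046, 0]])

```text
t: 39.05
tool_pos: [520.0, -0.3, 41.9]
orientation: [0.0, 1.0, 0.0, -0.0]
wrist_force: [1.2, -0.4, -1.3]
width: 13.0
```

Call:
play_rows(steps=[[0.0, 0, 0, -0.001, 0], [0.0, 0, 0, -0.002, 0], [0.0, 0, 0, -0.003, 0], [0.0, 0, 0, -0.003, 0], [0.0, 0, 0, -0.003, 0]])

```text
t: 39.55
tool_pos: [520.6, 0.3, 39.1]
orientation: [-0.0, 1.0, -0.0, 0.0]
wrist_force: [-0.1, 0.2, 0.9]
width: 13.5
```

```bash
python3 - <<'E'
from look import *
s=snap('scene');o=get_obs();print(o['tool_pos'],o['orientation'],o['wrist_force'],o['width'])
C=cloud(s).reshape(-1,3)
print(rect(R(C,575,660,-50,50,46,80)),fit([s],gd,[(circ(28),20,56)],(610,0,0),yaw=False))
save('s8',ortho(s,480,660,-80,70,3.3,28)[:600])
E
```

```text
[5.20595712e+02 2.97906531e-01 3.91149337e+01] [-1.73695537e-04  9.99999926e-01 -5.27605158e-05  3.40043002e-04] [-0.32729468  0.43705535 -0.80478393] 13.390338948240409
(272, array([610.9,   1.6]), array([55.3, 54.8]), 26.2) (array([608.3,  -0.9]), 2.9, np.float64(0.092))
```

View pics/s8.png

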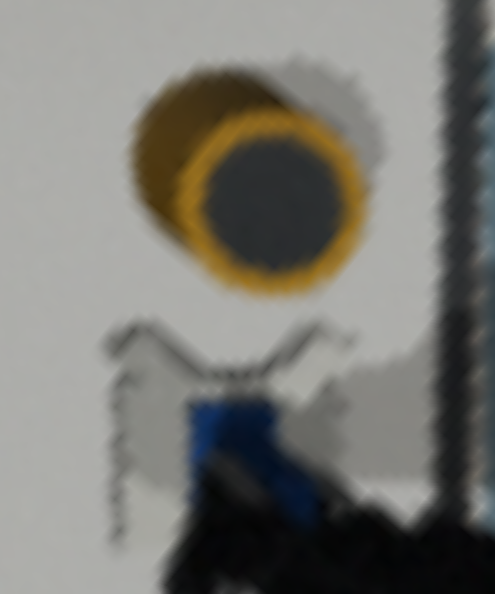

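Call:
play_rows(steps=[[0.0, 0, 0, -0.0005, 0], [0.0, 0.01, 0, -0.0005, 0], [0.0, 0.02, 0, -0.0005, 0], [0.0, 0.027, 0, -0.0005, 0], [0.0, 0.03, 0, -0.0005, 0], [0.0, 0.03, 0, -0.0005, 0]])

```text
t: 40.2
tool_pos: [550.7, 0.3, 39.1]
orientation: [-0.0, 1.0, -0.0, 0.0]
wrist_force: [-2.5, 0.8, 6.2]
width: 13.0
```

Call:
play_rows(steps=[[0.0, 0.001, 0, 0, 0], [0.0, 0.002, 0, 0, 0], [0.0, 0.003, 0, 0, 0], [0.0, 0.003, 0, 0, 0]])

```text
t: 40.6
tool_pos: [552.8, 0.4, 39.1]
orientation: [-0.0, 1.0, 0.0, -0.001]
wrist_force: [-5.1, -0.0, 8.5]
width: 13.4
```

Call:
play_rows(steps=[[0.0, 0.001, 0, 0, 0], [0.0, 0.002, 0, 0, 0], [0.0, 0.003, 0, 0, 0], [0.0, 0.003, 0, 0, 0]])

```text
t: 41.0
tool_pos: [555.8, 0.4, 39.1]
orientation: [-0.0, 1.0, 0.0, -0.001]
wrist_force: [-4.7, -0.2, 8.5]
width: 13.1
```

Call:
play_rows(steps=[[0.0, 0.001, 0, 0, 0], [0.0, 0.002, 0, 0, 0], [0.0, 0.003, 0, 0, 0], [0.0, 0.003, 0, 0, 0]])

```text
t: 41.4
tool_pos: [556.9, 0.4, 39.2]
orientation: [-0.0, 1.0, 0.0, -0.003]
wrist_force: [-10.9, -0.2, 15.3]
width: 13.4
```

Call:
play_rows(steps=[[0.0, 0.001, 0, 0, 0], [0.0, 0.002, 0, 0, 0], [0.0, 0.003, 0, 0, 0], [0.0, 0.003, 0, 0, 0]])

```text
t: 41.8
tool_pos: [560.1, 0.4, 39.2]
orientation: [-0.0, 1.0, 0.0, -0.002]
wrist_force: [-10.0, -0.1, 15.5]
width: 13.4
```

```bash
python3 - <<'E'
from look import *
s=snap('scene');o=get_obs();print(o['tool_pos'],o['wrist_force'],o['wrist_torque'])
C=cloud(s).reshape(-1,3)
print(rect(R(C,580,660,-50,50,46,80)),fit([s],gd,[(circ(28),20,56)],(612,0,0),yaw=False))
E
```

```text
[5.60060988e+02 4.03993928e-01 3.92010251e+01] [-9.18300268 -0.56347166 14.79414332] [-0.03158346  1.45121521 -0.00787726]
(278, array([6.137e+02, 4.000e-01]), array([57.4, 53.2]), 50.8) (array([610. ,  -1.2]), 1.1, np.float64(0.087))
```

Call:
play_rows(steps=[[0.0, 0.001, 0, 0, 0], [0.0, 0.002, 0, 0, 0], [0.0, 0.003, 0, 0, 0], [0.0, 0.004, 0, 0, 0], [0.0, 0.004, 0, 0, 0]])

```text
t: 42.35
tool_pos: [564.0, 0.4, 39.2]
orientation: [-0.0, 1.0, 0.0, -0.002]
wrist_force: [-11.0, -1.2, 14.3]
width: 13.2
```

Call:
play_rows(steps=[[0.018, 0, 0, 0, 0], [0.025, 0, 0, 0, 0], [0.045, 0, 0, 0, 0], [0.045, 0, 0, 0, 0], [0.045, 0, 0, 0.03, 0], [0.045, 0, 0, 0.06, 0], [0.045, 0, 0, 0.1, 0], [0.045, -0.03, -0.03, 0.1, 0]])

```text
t: 43.15
tool_pos: [544.0, -28.6, 145.5]
orientation: [-0.002, 1.0, -0.0, 0.008]
wrist_force: [0.5, -2.0, 0.4]
width: 45.0
```

Call:
play_rows(steps=[[0.045, -0.025, -0.043, 0, 0], [0.045, -0.05, -0.086, 0, 0], [0.045, -0.075, -0.129, 0, 0], [0.045, -0.1, -0.172, 0, 0], [0.045, -0.125, -0.215, 0, 0], [0.045, -0.14, -0.25, 0, 0], [0.045, -0.14, -0.28, 0, 0], [0.045, -0.14, -0.28, 0, 0]])

```text
t: 43.95
tool_pos: [396.1, -313.4, 138.7]
orientation: [0.002, 1.0, -0.001, 0.001]
wrist_force: [0.4, 0.0, -0.8]
width: 45.1
```

```bash
python3 chk2.py; python3 - <<'E'
from look import *
t,s=load('top'),load('scene')
for n,f in (('top',t),('scene',s)):
    C=cloud(f).reshape(-1,3)
    print(n,'sleeve',rect(R(C,585,670,-50,50,42,80)),fit([f],gd,[(circ(28),20,56)],(614,0,0),yaw=False),'l28',rect(R(C,520,585,-32,32,46,80)))
    print('bar',rect(R(C,350,450,320,420,76,100)),'sp',rect(R(C,480,700,340,440,52,80)))
    for nm,r in dict(jar=(630,720,-380,-280,50,80),carton=(730,810,60,220,40,75),rack=(730,810,-200,10,40,110)).items(): print(nm,rect(R(C,*r)))
save('s9',np.vstack([np.hstack([ortho(f,500,680,-70,70,2.2,28) for f in (t,s)]),cv2.resize(s['color'][100:300,220:480],(616,204))]))
E
```

```text
[ 396.0146283  -310.05996518  138.09239709] [ 8.29721294e-04  9.99999594e-01  3.35820757e-04 -1.08071162e-04]
top  clamp (344, array([617.6, 155.8]), array([50.7, 65.1]), 0.5) l22 (82, array([554.8, 155.5]), array([14.6, 33.6]), 89.9) (array([553.5, 153.3]), -1.4, np.float64(0.289))
 l28 (0, array([0., 0.]), array([0., 0.]), 0.0) (array([ 404., -173.]), 5.2, np.float64(1.0))
 sleeve (342, array([604.3,   4.9]), array([53.9, 79.8]), 65.4)
scene  clamp (344, array([620.9, 155.9]), array([51.4, 65.3]), 1.8) l22 (97, array([557.5, 156.4]), array([34.9, 15.5]), 0.5) (array([558.5, 157.9]), 0.8, np.float64(0.225))
 l28 (0, array([0., 0.]), array([0., 0.]), 0.0) (array([ 404., -173.]), 5.2, np.float64(1.0))
 sleeve (354, array([606. ,  -4.2]), array([84.2, 55.5]), 21.3)
top sleeve (312, array([615.4,   0. ]), array([53.9, 54.4]), 31.2) (array([617.2,   1.5]), -1.3, np.float64(0.167)) l28 (65, array([5.591e+02, 5.000e-01]), array([32. , 11.3]), 1.0)
bar (119, array([400.1, 372.6]), array([14.4, 54. ]), 25.7) sp (720, array([588.7, 386.3]), array([ 43.6, 179.5]), 83.4)
jar (332, array([ 677.9, -328.7]), array([55.8, 54.6]), 85.3)
carton (750, array([776.2, 143.8]), array([ 54.2, 112.2]), 1.9)
rack (1078, array([775.8, -92.7]), array([180.9,  51.9]), 88.4)
scene sleeve (288, array([617.8,   0.8]), array([57. , 52.9]), 50.5) (array([614.4,  -1.6]), 2.0, np.float64(0.082)) l28 (89, array([563.7,   1.3]), array([32.7, 16. ]), 2.6)
bar (144, array([399.9, 373.3]), array([16.8, 56.6]), 27.3) sp (880, array([588.3, 384.9]), array([ 47. , 180.9]), 84.8)
jar (258, array([ 677.3, -327.1]), array([58. , 55.3]), 24.3)
carton (820, array([777.2, 143.5]), array([ 52.2, 112.4]), 2.3)
rack (984, array([775. , -90.4]), array([183.2,  50.9]), 88.2)
```

View pics/s9.png

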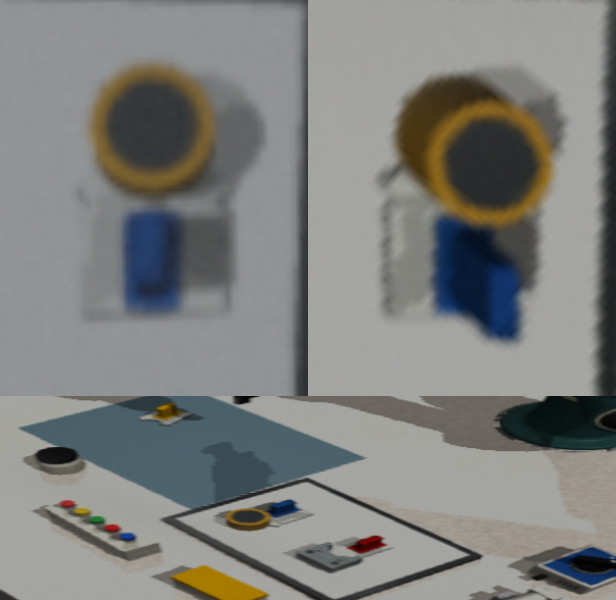

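```bash
python3 - <<'E'
from look import *
t,s=snap('top'),snap('scene')
for f in (t,s):
    C=cloud(f).reshape(-1,3)
    for a,b in ((520,550),(555,585),(595,625),(630,660)):
        P=R(C,a,b,350,430,52,80); print((a,b),len(P),np.percentile(P[:,1],[5,50,95]).round(1),np.percentile(P[:,2],[50,95]).round(1),end=' ')
    print()
save('s10',np.hstack([ortho(f,480,700,310,450,2.5,45) for f in (t,s)]))
E
```

```text
(520, 550) 126 [377.5 390.  406.1] [60.7 65.4] (555, 585) 113 [375.7 387.4 404. ] [60.3 65.6] (595, 625) 108 [372.9 383.4 398.1] [60.8 65.1] (630, 660) 105 [368.3 379.4 395.1] [60.4 65.8] 
(520, 550) 129 [379.4 395.1 408.4] [61.8 67.2] (555, 585) 133 [376.2 392.4 405.8] [62.  66.9] (595, 625) 138 [373.5 389.2 402.3] [62.  66.9] (630, 660) 149 [369.6 385.  398.7] [61.8 66.2]
```

View pics/s10.png

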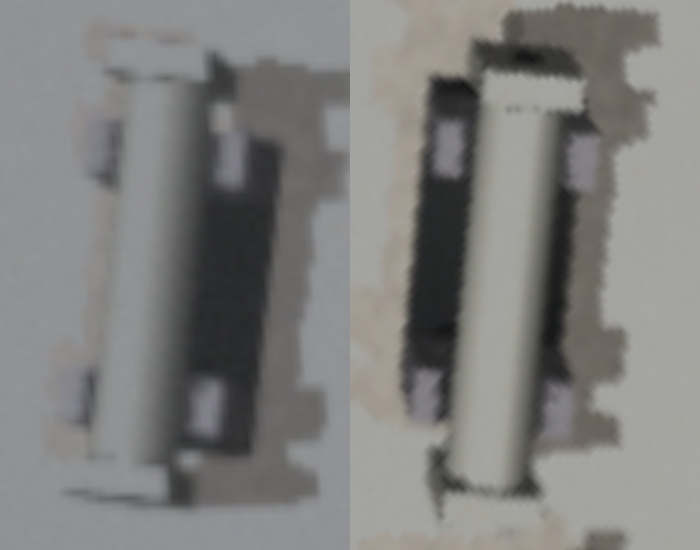

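Spindle is level in both notches, the light is on, both leaves are seated, and the arm is clear.

```bash
python3 -c "
from bench import *
print(close_job())"
```

```text
the job is handed in; nothing more can be done
None
```

The radius check is set up and the job is handed in after about 44 s of robot time. The foot was not in the scene, so I left its yellow leaf where it lay.

**What I did, in order:**
- **Light:** I turned the switch to its stop. The wrist read 1.3 N m, and the bar later measured about 61° from its start position.
- **Spindle:** I moved it off the panel into the V-blocks.
- **Parts:** I stood the sleeve and the clamp half on the panel.
- **Leaves:** I pushed the red leaf (22 mm) into the clamp hollow and the blue leaf (28 mm) against the sleeve. I pushed each until the push force levelled off and its part slid a few millimetres with it, then released.

**Last checks:**
- **Clamp fit:** The clamp-to-grip distance was 62.8 mm (top camera) and 63.4 mm (scene camera), against 62 mm expected. The leaf and clamp lined up sideways within about 0.5 mm and in angle within about 2°.
- **Sleeve fit:** The sleeve-to-grip distance was 56.3 mm (top) and 54.1 mm (scene), against 56 mm. The two cameras disagree by about 2 mm, which is around the calibration error.
- **Spindle:** It is level, with its height within 0.5 mm along its length, and sits in both notches. The scene camera's outline of it came out a few millimetres differently in a later check, so I looked again; the close-up showed it properly seated.
- **Bystanders:** The jar, carton and rack looked undisturbed. I measured their positions carefully only at the end, not before.
- **Panel glow:** It was not obvious in the pictures, so the light being on rests on the switch position.

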